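# Dip the chiller reservoir and present the gauge rod

### The job

Check the level in the microscope's chiller reservoir: slide the small barrel bolt on its top fully home into its keeper, which opens the sloping guide tube, then take the gauge rod from its stand and push it gently down the tube until its collar stops on the mouth. Draw the rod right out again and finish still holding it, level and still, with its tip over the lens-tissue pad, 10 to 20 cm above the worktop, for reading. Leave the bolt home and the other things on the bench where they are.

Things in the scene. Friction and masses are not known exactly. Their poses are not given: they have to be found in the camera images.
- tank: White chiller reservoir, fixed box 180 (x) x 140 (y) x 85 mm high; origin at the centre of its underside. A steel guide tube slopes up from its top towards +y in the plane x = +30 mm. The bolt's track lies on the top along x, at y = +30 mm (rails to z = 104 mm); keeper at x = -88 to -72 mm, z to 112 mm. Filler cap 38 mm across, 11 mm high, on the top at x = -45, y = -32 mm.
- tube_mouth (a point): Centre of the guide tube's rim, where the collar's underside comes to rest; at (30, 75, 131) mm in the reservoir's frame. In that frame the tube's axis, pointing out of the mouth, is (0, 0.819, 0.574): 35 degrees above level. Bore 12 mm, widening over the last 22 mm to a bell 27 mm wide inside, 34 mm outside.
- bolt (a joint): Barrel bolt on the reservoir, metres: 0 fully out, 0.040 fully home in the keeper. It slides level to the reservoir's -x (towards the robot) as the value grows; friction about 2.5 N, no spring, stays where left. Below about 0.026 its shank crosses the guide tube's bore and stops the rod about 50 mm down.
- bolt_knob (a point): Middle of the bolt's upright black knob, 18 mm across, z = 130 mm over the worktop, 12 mm of knob above and below; moves with the bolt. Free space round it down to z = 112 mm, apart from the guide tube, whose axis is 42 mm away on the reservoir's +x side when the joint is 0.
- stand: Fixed aluminium stand; origin on the worktop under the rod's collar. Base plate 56 x 200 x 8 mm, its centre at y = -10 mm. Two open-topped forks, 30 mm wide, 10 mm thick, tops at z = 64 mm, at y = -85 mm (under the shaft) and y = +70 mm (under the tail). The rod lifts straight up out of them.
- rod: Steel gauge rod, about 80 g, first lying level in the stand, axis 55 mm above the worktop. Its y axis runs from tip to grip; origin on the axis at the collar's underside. Shaft 8 mm thick, 120 mm long to -y; collar 30 mm across, y = 0 to 6 mm; black grip 14 (x) by 20 mm (z), y = 6 to 55 mm (take it across the 14 mm at y = 30 mm); square 9 mm tail to y = 95 mm.
- rod_tip (a point): Very tip of the gauge rod's shaft, on the axis, at y = -120 mm in the rod's frame.
- rod_collar (a point): Centre of the collar's underside, the rod's origin; it comes to lie at tube_mouth when the rod is fully in.
- pad: Loose flat lens-tissue pad with a blue-green cover, 69 (x) x 101 (y) x 7 mm, lying on the worktop; origin at the centre of its underside.
- timer: Loose bench timer, white, 66 x 64 x 17 mm; bystander, origin at its underside.
- oil_bottle: Loose small brown bottle with black cap, 25 mm across, 62 mm high; bystander, origin at its underside.
- objective_case: Loose clear round case with black base, 39 mm across, 64 mm high; bystander, origin at its underside.

How it is judged:
On the way, in this order (a step that is already met when the one before it is completed fails the run):
1. the bolt is slid home into its keeper (value of joint bolt above 0.036 m), for 0.2 s.
2. rod in the guide tube, collar stopped on its mouth (value of joint bolt above 0.036 m and distance between rod_collar and tube_mouth below 0.005 m and z of rod_tip in the frame of tank below 0.072 m and y of rod_tip in the frame of tank below -0.01 m), for 0.1 s.
3. the rod is drawn right out of the tube (distance between rod_collar and tube_mouth above 0.135 m and distance between rod_tip and tube_mouth above 0.01 m and contact force between the fingers and rod above 0.5 N), for 0.1 s.
At the end, for the whole second after the job is handed in: Bolt home (36 of 40 mm or more). Fingers hold the rod clear of reservoir and stand, at rest, level within 8 deg, tip 0.10 to 0.20 m above the worktop and over the pad (35 mm of its centre in pad x, 50 mm in y). Pad, timer, bottle, case moved under 30 mm (value of joint bolt above 0.036 m and contact force between the fingers and rod above 0.5 N and angle between rod's own y axis and vertical between 1.43 and 1.71 rad and height (world z) of rod_tip between 0.1 and 0.2 m and x of rod_tip in the frame of pad between -0.035 and 0.035 m and y of rod_tip in the frame of pad between -0.05 and 0.05 m and contact force between rod and tank below 0.1 N and contact force between rod and stand below 0.1 N and linear speed of rod below 0.03 m/s and angular speed of rod below 0.2 rad/s and distance of each of timer, oil_bottle, objective_case, pad from where it was at the start of the episode below 0.03 m); the arm keeps its last pose, push and grip.
It fails at once if the rod is forced against the reservoir with more than 60 N (contact force between rod and tank above 60 N).
It fails at once if a bystander or the pad is pushed away or knocked over (distance of any of timer, oil_bottle, objective_case, pad from where it was at the start of the episode above 0.03 m or angle between any of oil_bottle, objective_case's own z axis and vertical above 0.6 rad).
It also fails if it takes over 67 s, if anything falls off the work surface, if the arm or the gripper's body presses on something with over 40 N, if the wrist force passes 120 N, or if a joint passes its speed limit or range.

### The arm

A 6-joint arm with a two-finger parallel gripper is mounted at the origin on a cart in front of the work surface, level with it; the furniture and walls round the work are solid. World frame = base frame: x ahead of the robot, y to its left, z up, the work surface at z = 0. Lengths are in m, angles in rad, forces in N, time in s.
With the tool pointing down it reaches from about 0.35 to 0.975 m from the base axis. Payload 4.9 kg.
Tool frame: the origin (TCP) lies on the centre line of the jaws, within the pads' length; the fingertips stand manip.tip_reach ahead of it and the grasp point (between the pads) is the TCP (manip.tip_reach is the distance from the TCP to the fingertips, in m); z points along the fingers, y is the line along which they close (so a half turn about z gives the same grasp; the last joint's range is limited). The gripper opens to 85 mm and grips with 20 to 120 N. Pads are 22 mm wide; open, the fingers measure 114 mm over their backs; the gripper's body (76 mm by 85 mm) begins 54 mm behind the grasp point. The pads swing forward as they close: fully open they stand 13 mm farther back than shut.
Start: joints at [1.189, 0.053, 1.613, -0, 1.476, -0.119], TCP at [0.162, 0.604, 0.25] pointing down, gripper open.
Joint ranges: [-3.01, 3.01], [-1.01, 2.22], [0.06, 2.58], [-1.02, 4.17], [0.09, 2.62], [-3.14, 3.14]. Speed limits (rad/s): [2.57, 2.57, 3.14, 3.14, 3.14, 3.14].

### API

Orientations are given as a unit quaternion [w, x, y, z].
In Python, from plant import manip gives the robot as it stands. The module is installed in compiled form; this text tells all that it offers.
- The arm moves only by the tool move_arm, never from a script. Its argument "rows" is a list of rows, each a list of 7 numbers: the shift along the tool's x, y, z in cm, then the turn, a rotation vector about the tool's x, y, z in degrees, then the opening, from -1 (shut) to 1 (fully open). In form: [[tx, ty, tz, ax, ay, az, jaw], ...]. A call has 1 to 20 rows; each row shifts and turns the commanded pose from where the row before left it, along the tool's axes as they then stand; what a row does not reach is not made up. A row lasts 1/12 s, in which the tool goes at most 41.7 mm and 7.16 degrees, less where a joint would pass 70% of its speed; a pose out of reach is approached as far as the arm can. A call is refused whole if a number of a shift passes 4.17 or a number of a turn 7.16, either way. A call with a gripper value outside its range is refused whole. The fingers move at their own pace and stop on an object; the grip force is fixed at half the most. Time passes only in rows, so rows that do not move let the fingers close. It gives the time, the measured TCP pose, the force, the opening and the grip force at its end, in the units of the state.
- manip.state(): the state, without advancing time (a new reading comes with each control period).
- manip.grab_frame(name): name is "side" or "top"; returns a dict with "img" (420x560x3 uint8, blue, green, red), "mtx" (3x3 intrinsics, pixels), "R" (3x3) and "t" (3): a world point X has camera coordinates R X + t. Camera axes: x right, y down, z forward; pixel columns grow to the right and rows downward; lengths in m; the calibration is good to about 2 mm. A picture is of the moment at which its call begins. There is no depth.
- manip.job_done(): hands the job in; it is judged then, once.
The state is a dict: "time": time; "joint_pos": joint angles; "joint_vel": joint speeds; "joint_efforts": joint torques, N m; "tool_pos": TCP position; "tool_rot": TCP orientation; "contact_force": force on the tool from outside, world axes, zero at the start; "ft_torque": the same for the moment, N m; "gripper_width": opening from 0.0 (shut) to 1.0 (fully open); "grasp_force": force on a finger pad.
Only numpy, scipy, OpenCV 4.12 (cv2) and the standard library are available. Lean on these libraries where they do the work, as an engineer would, in place of code of your own. Each camera call takes 0.05 s, during which the arm holds its last target. There are 200 camera calls.

## Working session

There is one attempt and no reset: what is moved stays moved. The work goes in short steps, Python scripts to look and compute and a tool call to move; the robot and the scene stay as the last step left them, time stands still between calls to the robot, and variables do not carry over. Pictures are saved under pics/ and viewed, at most 10 in all, crops included, and the job is handed in when it is done.

Besides the shell and the picture viewer there is one more tool, called after "Call:" as a command line: name --pt "numbers of a row" for each row, then --argument value for the rest. move_arm: Moves the arm, as the interface text tells. Its arguments: {"type":"object","properties":{"rows":{"type":"array","items":{"type":"array","items":{"type":"number"}}}},"required":["rows"]}

```bash
mkdir -p pics
python3 - <<'E'
from plant import manip
import cv2,pickle
s=manip.state();print(s, manip.tip_reach)
f={}
for n in("side","top"):
    f[n]=manip.grab_frame(n);cv2.imwrite(f"pics/{n}0.png",f[n]["img"]);print(n,f[n]["mtx"].round(1).tolist(),f[n]["R"].round(3).tolist(),f[n]["t"].round(3).tolist())
pickle.dump(f,open("f0.pkl","wb"))
E
```

```text
{'time': 0.0, 'joint_pos': array([ 1.18898574e+00,  5.33827630e-02,  1.61427730e+00, -1.27081170e-07,
        1.47599352e+00, -1.18997342e-01]), 'joint_vel': array([-0.00118656,  0.00295698, -0.00191899,  0.00124783, -0.00079828,
        0.00171101]), 'joint_efforts': array([-2.03706964e-03, -3.93680155e+01, -3.70176351e+01, -2.12363634e-04,
        7.12972018e-03, -1.94181627e-05]), 'tool_pos': array([0.162156  , 0.6030021 , 0.24905689]), 'tool_rot': array([-2.55282706e-04,  1.31028692e-01,  9.91378041e-01, -9.98341190e-04]), 'contact_force': array([ 0.23984414, -0.73877751, -0.36709681]), 'ft_torque': array([-0.01251329, -0.03186774,  0.02579505]), 'grasp_force': 0.0, 'gripper_width': 0.9951017530234291} 0.019
side [[486.1, 0.0, 281.3], [0.0, 486.1, 210.7], [0.0, 0.0, 1.0]] [[-0.924, -0.382, 0.013], [-0.158, 0.351, -0.923], [0.348, -0.855, -0.384]] [0.441, 0.169, 1.155]
top [[437.5, 0.0, 281.2], [0.0, 437.5, 212.9], [0.0, 0.0, 1.0]] [[-0.02, -1.0, -0.014], [-0.994, 0.021, -0.103], [0.103, 0.012, -0.995]] [0.039, 0.503, 1.456]
```

View pics/side0.png

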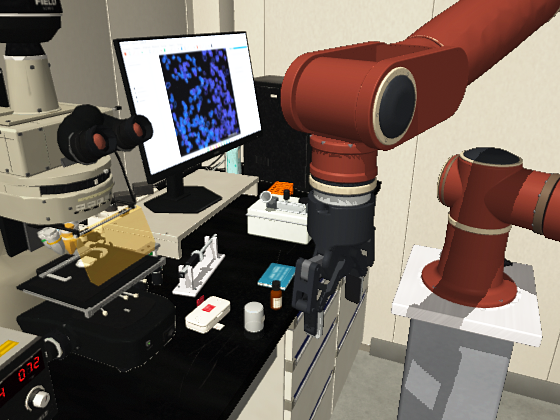

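View pics/top0.png

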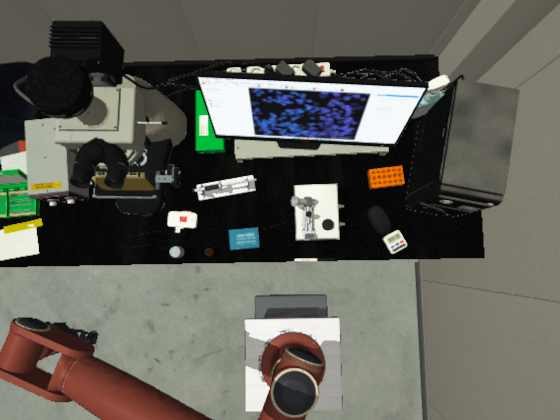

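The side view shows the tank at about (275,215), the stand at (200,265), the pad at (275,275), the timer at (208,313), the case at (254,317) and the bottle at (277,295). In the top view the tank is at (317,212), the stand at (226,187), the pad at (244,238) and the timer at (182,220). I'll zoom in on both.

```bash
cat > h.py <<'E'
import numpy as np,cv2
from scipy.spatial.transform import Rotation as Rn
def plane(f,u,v,z):
    d=f["R"].T@np.linalg.solve(f["mtx"],[u,v,1.]);c=-f["R"].T@f["t"]
    return c+d*(z-c[2])/d[2]
def proj(f,X):
    p=f["mtx"]@(f["R"]@np.asarray(X)+f["t"]);return p[:2]/p[2]
def tri(fa,a,fb,b):
    cs=[];ds=[]
    for f,p in((fa,a),(fb,b)):
        d=f["R"].T@np.linalg.solve(f["mtx"],[*p,1.]);ds.append(d/np.linalg.norm(d));cs.append(-f["R"].T@f["t"])
    A=sum(np.eye(3)-np.outer(d,d) for d in ds);b_=sum((np.eye(3)-np.outer(d,d))@c for d,c in zip(ds,cs))
    X=np.linalg.solve(A,b_);return X,[np.linalg.norm(np.cross(X-c,d)) for c,d in zip(cs,ds)]
E
python3 - <<'E'
import pickle,cv2,numpy as np
from h import *
f=pickle.load(open("f0.pkl","rb"))
t=f["top"]["img"];s=f["side"]["img"]
a=cv2.resize(t[165:255,185:355],None,fx=4.7,fy=4.7,interpolation=cv2.INTER_CUBIC)[:,:800]
cv2.imwrite("pics/topz.png",a)
b=cv2.resize(s[170:300,165:325],None,fx=4.6,fy=4.6,interpolation=cv2.INTER_CUBIC)
cv2.imwrite("pics/sidez.png",b)
hsv=cv2.cvtColor(t,cv2.COLOR_BGR2HSV)
m=cv2.inRange(hsv,(85,100,60),(105,255,255));m[:220]=0;m[255:]=0;m[:,:220]=0;m[:,270:]=0
r=cv2.minAreaRect(cv2.findNonZero(m));print("pad",r)
P=np.array([plane(f["top"],*p,.007) for p in cv2.boxPoints(r)]);print(P.round(3),P.mean(0).round(4))
m=cv2.inRange(t,(150,150,150),(255,255,255));m[:180]=0;m[248:]=0;m[:,:285]=0;m[:,345:]=0
r=cv2.minAreaRect(cv2.findNonZero(m));print("tank",r)
P=np.array([plane(f["top"],*p,.085) for p in cv2.boxPoints(r)]);print(P.round(3),P.mean(0).round(4))
E
```

```text
pad ((243.56558227539062, 238.22132873535156), (20.823219299316406, 30.238937377929688), 84.80557250976562)
[[0.454 0.214 0.007]
 [0.461 0.111 0.007]
 [0.39  0.105 0.007]
 [0.383 0.208 0.007]] [0.4218 0.1594 0.007 ]
tank ((315.0103759765625, 211.32223510742188), (54.81019973754883, 45.52470016479492), 88.15238952636719)
[[ 0.59  -0.007  0.085]
 [ 0.592 -0.156  0.085]
 [ 0.413 -0.156  0.085]
 [ 0.411 -0.009  0.085]] [ 0.5013 -0.0818  0.085 ]
```

View pics/topz.png

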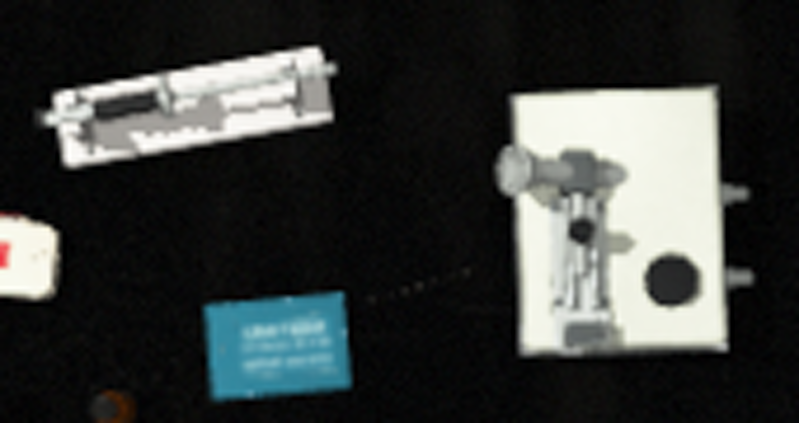

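View pics/sidez.png

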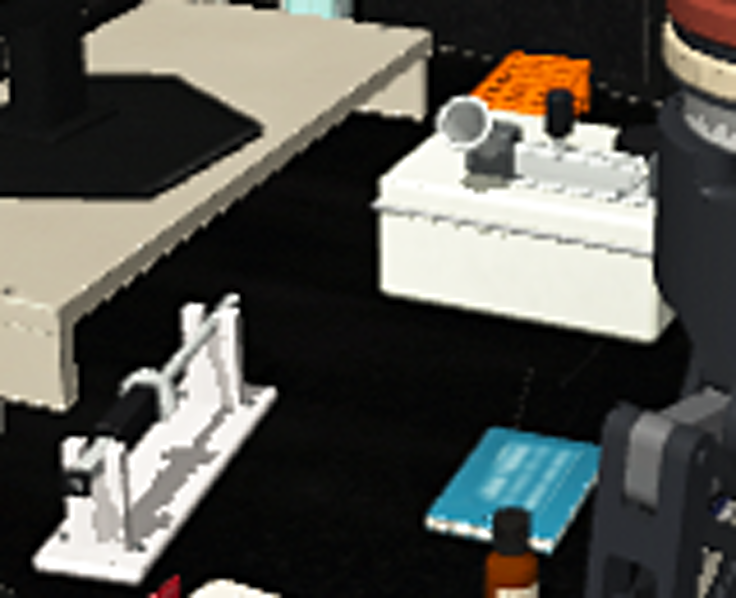

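The top zoom shows the tank corners (511,95), (716,87), (726,351), (521,354), the knob (580,230), the tube mouth (513,172), the rod tip (335,68), the collar (163,92) and the tail (40,118). The side zoom shows the mouth (465,122), the knob (559,112), the collar (148,385), the rod tip (234,298) and the tail (75,483).

Run:
```python
import pickle
from h import *
f=pickle.load(open("f0.pkl","rb"));T,S=f["top"],f["side"]
t=lambda x,y:(185+(x+.5)/4.7-.5,165+(y+.5)/4.7-.5)
s=lambda x,y:(165+(x+.5)/4.6-.5,170+(y+.5)/4.6-.5)
C=np.array([plane(T,*t(*p),.085) for p in((511,95),(716,87),(726,351),(521,354))])
print("tank",C.round(4).tolist(),C.mean(0).round(4))
for a,b in((1,2),(0,3)):
    d=C[a]-C[b];print(" yaw",np.degrees(np.arctan2(d[1],d[0])),np.linalg.norm(d))
for a,b in((0,1),(3,2)):
    d=C[a]-C[b];print(" yaw",np.degrees(np.arctan2(-d[0],d[1])),np.linalg.norm(d))
print("side tank corners", [plane(S,*s(*p),z).round(4).tolist() for p,z in(((378,205),.085),((380,292),0),((655,250),.085),((655,340),0))])
for n,a,b,z in(("knob",(580,230),(559,112),.135),("mouth",(513,172),(465,122),.131),("collar",(163,92),(148,387),.055),("tip",(336,68),(235,297),.055),("tail",(38,119),(72,483),.055)):
    X,e=tri(T,t(*a),S,s(*b));print(n,X.round(4),np.round(e,4),plane(T,*t(*a),z).round(4),plane(S,*s(*b),z).round(4))
B=np.array([plane(T,*t(*p),.008) for p in((53,90),(320,46),(333,120),(68,167))]);print("base",B.round(4).tolist(),B.mean(0).round(4),[np.linalg.norm(B[i]-B[i-1]).round(4) for i in range(4)])
for a,b in((0,1),(3,2)):
    d=B[a]-B[b];print(" yaw",np.degrees(np.arctan2(-d[0],d[1])))
```

```text
tank [[0.5895, -0.0134, 0.085], [0.5919, -0.1561, 0.085], [0.4083, -0.1569, 0.085], [0.4091, -0.0162, 0.085]] [ 0.4997 -0.0856  0.085 ]
 yaw 0.25334085293469427 0.18362615311479955
 yaw 0.8863537401946078 0.18035904307754946
 yaw 0.9951209872889867 0.14274524009245812
 yaw -0.32884224413305574 0.1407479482674999
side tank corners [[0.5682, 0.0253, 0.085], [0.5955, -0.0303, 0.0], [0.3996, 0.0196, 0.085], [0.4167, -0.0368, 0.0]]
knob [ 0.4893 -0.057   0.1268] [0.0004 0.0004] [ 0.4889 -0.0564  0.135 ] [ 0.4808 -0.0368  0.135 ]
mouth [ 0.5297 -0.0127  0.1294] [0.0002 0.0002] [ 0.5294 -0.0127  0.131 ] [ 0.5282 -0.0089  0.131 ]
collar [0.5995 0.2325 0.0593] [0.0021 0.0021] [0.6022 0.2341 0.055 ] [0.6018 0.2254 0.055 ]
tip [0.6166 0.1103 0.0535] [0.0005 0.0005] [0.6168 0.1104 0.055 ] [0.6145 0.113  0.055 ]
tail [0.5842 0.3233 0.0545] [0.0006 0.0006] [0.5847 0.3235 0.055 ] [0.583  0.3238 0.055 ]
base [[0.6136, 0.3225, 0.008], [0.6421, 0.1252, 0.008], [0.5867, 0.1164, 0.008], [0.5561, 0.3115, 0.008]] [0.5997 0.2189 0.008 ] [np.float64(0.0585), np.float64(0.1994), np.float64(0.0561), np.float64(0.1975)]
 yaw 8.210858075880251
 yaw 8.911916571974688
```

Add to h.py:
```python
def rel(target=None,Rt=None,quiet=False):
    """print the tool-axis shift (cm) and turn (deg) from the measured pose to a target"""
    from plant import manip
    s=manip.state();q=s["tool_rot"];R=Rn.from_quat([q[1],q[2],q[3],q[0]]);M=R.as_matrix()
    print("t %.2f pos %s F %s w %.3f g %.1f"%(s["time"],s["tool_pos"].round(4),s["contact_force"].round(1),s["gripper_width"],s["grasp_force"]))
    print(" x",M[:,0].round(3),"y",M[:,1].round(3),"z",M[:,2].round(3))
    if target is not None: print(" shift cm",(M.T@(np.asarray(target)-s["tool_pos"])*100).round(2))
    if Rt is not None: print(" turn deg",np.degrees((R.inv()*Rn.from_matrix(Rt)).as_rotvec()).round(2))
```

```text
(no output)
```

Call:
move_arm --pt "0 0 0 0 0 -5.2 0" --pt "0 0 0 0 0 -5.2 0" --pt "0 0 0 0 0 -5.2 0" --pt "-1.8 -3.66 0 0 0 0 0" --pt "-1.8 -3.66 0 0 0 0 0" --pt "-1.8 -3.66 0 0 0 0 0" --pt "-1.8 -3.66 0 0 0 0 0" --pt "-1.8 -3.66 0 0 0 0 0" --pt "-1.8 -3.66 0 0 0 0 0" --pt "-1.8 -3.66 0 0 0 0 0" --pt "-1.8 -3.66 0 0 0 0 0" --pt "-1.8 -3.66 0 0 0 0 0" --pt "-1.8 -3.66 0 0 0 0 0" --pt "-1.8 -3.66 0 0 0 0 0" --pt "-1.8 -3.66 0 0 0 0 0" --pt "-1.8 -3.66 0 0 0 0 0" --pt "-1.8 -3.66 0 0 0 0 0"

```text
time: 1.52
tool_pos: [0.4194, 0.0915, 0.2501]
tool_rot: [0.0, -0.005, 1.0, 0.0]
contact_force: [0.4, 0.8, -0.0]
gripper_width: 0.498
grasp_force: 0.0
```

```bash
python3 -c "
from h import *
rel([.4887,-.0562,.138])"
```

```text
t 1.52 pos [0.4194 0.0915 0.2501] F [ 0.4  0.8 -0. ] w 0.498 g 0.0
 x [-1.    -0.009 -0.   ] y [-0.009  1.     0.   ] z [ 0.  0. -1.]
 shift cm [ -6.79 -14.84  11.21]
```

Call:
move_arm --pt "-1.36 -2.97 0 0 0 0 0" --pt "-1.36 -2.97 0 0 0 0 0" --pt "-1.36 -2.97 0 0 0 0 0" --pt "-1.36 -2.97 0 0 0 0 0" --pt "-1.36 -2.97 0 0 0 0 0" --pt "0 0 2 0 0 0 0" --pt "0 0 2 0 0 0 0" --pt "0 0 1.5 0 0 0 0" --pt "0 0 0 0 0 0 0"

```text
time: 2.27
tool_pos: [0.4861, -0.054, 0.1907]
tool_rot: [-0.004, -0.004, 1.0, 0.001]
contact_force: [0.2, 0.4, -0.7]
gripper_width: 0.503
grasp_force: 0.0
```

```bash
python3 -c "
from h import *
from plant import manip
rel([.4887,-.0562,.138])
f=manip.grab_frame('side');g=manip.grab_frame('top')
print(proj(f,[.488,-.056,.13]),proj(g,[.488,-.056,.13]))
a=cv2.resize(f['img'][150:250,220:340],None,fx=4,fy=4,interpolation=3)
b=cv2.resize(g['img'][165:265,270:350],None,fx=4,fy=4,interpolation=3)
cv2.imwrite('pics/k.png',np.hstack([a,b]))"
```

```text
t 2.27 pos [ 0.4861 -0.054   0.1907] F [ 0.2  0.4 -0.7] w 0.503 g 0.0
 x [-1.    -0.009  0.008] y [-0.009  1.     0.002] z [-0.008  0.002 -1.   ]
 shift cm [-0.3  -0.23  5.27]
[286.28231764 193.02917625] [307.80034173 213.98199825]
```

View pics/k.png

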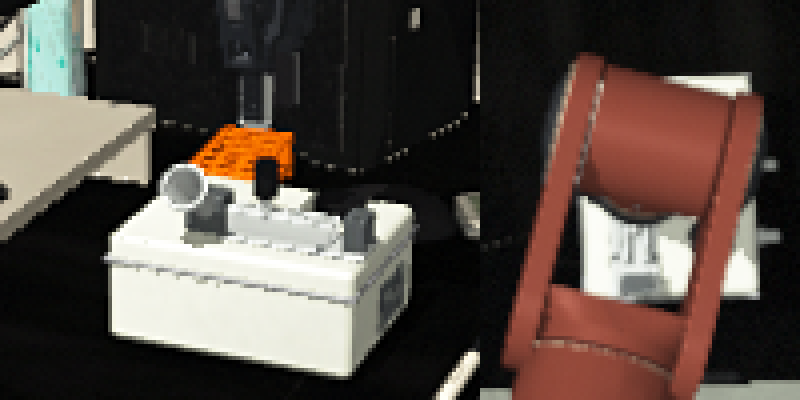

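In the left crop the knob is at (265,180), which matches the projected position. A fingertip is above it at (255,110). Next I lower onto the knob and grip it.

Call:
move_arm --pt "-0.2 -0.2 1.5 0 0 0 0" --pt "0 0 1.5 0 0 0 0" --pt "0 0 1.5 0 0 0 0" --pt "0 0 0.9 0 0 0 0" --pt "0 0 0 0 0 0 0" --pt "0 0 0 0 0 0 -1" --pt "0 0 0 0 0 0 -1" --pt "0 0 0 0 0 0 -1" --pt "0 0 0 0 0 0 -1" --pt "0 0 0 0 0 0 -1" --pt "0 0 0 0 0 0 -1"

```text
time: 3.28
tool_pos: [0.4915, -0.058, 0.1432]
tool_rot: [0.001, -0.005, 1.0, -0.002]
contact_force: [-0.9, -5.1, 0.8]
gripper_width: 0.177
grasp_force: 58.5
```

Call:
move_arm --pt "0.5 0 0 0 0 0 -1" --pt "0.5 0 0 0 0 0 -1" --pt "0.5 0 0 0 0 0 -1" --pt "0.5 0 0 0 0 0 -1" --pt "0.5 0 0 0 0 0 -1" --pt "0.5 0 0 0 0 0 -1" --pt "0.5 0 0 0 0 0 -1" --pt "0.4 0 0 0 0 0 -1" --pt "0.2 0 0 0 0 0 -1" --pt "0 0 0 0 0 0 -1" --pt "0 0 0 0 0 0 -1" --pt "0 0 0 0 0 0 -1"

```text
time: 4.28
tool_pos: [0.4516, -0.0585, 0.1433]
tool_rot: [0.003, -0.005, 1.0, -0.002]
contact_force: [4.0, -5.9, -2.7]
gripper_width: 0.174
grasp_force: 59.0
```

Call:
move_arm --pt "0.1 0 0 0 0 0 -1" --pt "0.1 0 0 0 0 0 -1" --pt "0.1 0 0 0 0 0 -1" --pt "0 0 0 0 0 0 -1" --pt "0 0 0 0 0 0 -1"

```text
time: 4.7
tool_pos: [0.4513, -0.0585, 0.1434]
tool_rot: [0.007, -0.004, 1.0, -0.002]
contact_force: [16.3, -5.4, -10.8]
gripper_width: 0.178
grasp_force: 58.8
```

Call:
move_arm --pt "-0.2 0 0 0 0 0 0.2" --pt "0 0 0 0 0 0 0.2" --pt "0 0 0 0 0 0 0.2" --pt "0 0 0 0 0 0 0.2" --pt "0 0 -2 0 0 0 0.2" --pt "0 0 -3 0 0 0 0.2" --pt "0 0 -3 0 0 0 0.2" --pt "0 0 -1.5 0 0 6.8 0.2" --pt "0 0 0 0 0 6.8 0.2" --pt "0 0 0 0 0 6.8 0.2" --pt "0 0 0 0 0 6.8 0.2" --pt "0 0 0 0 0 6.8 0.2" --pt "0 0 0 0 0 6.8 0.2" --pt "0 0 0 0 0 6.8 0.2" --pt "0 0 0 0 0 6.8 0.2" --pt "0 0 0 0 0 6.8 0.2" --pt "0 0 0 0 0 6.8 0.2" --pt "0 0 0 0 0 6.8 0.2" --pt "0 0 0 0 0 6.8 0.2" --pt "0 0 0 0 0 0 0.2"

```text
time: 6.37
tool_pos: [0.4485, -0.0566, 0.2365]
tool_rot: [0.0, 0.65, 0.76, 0.0]
contact_force: [0.3, 0.2, 0.7]
gripper_width: 0.602
grasp_force: 0.0
```

```bash
python3 -c "
from h import *
a=np.radians(8.6);y=np.array([np.cos(a),np.sin(a),0]);z=np.array([0,0,-1.])
rel([.5938,.2587,.13],np.c_[np.cross(y,z),y,z])"
```

```text
t 6.37 pos [ 0.4485 -0.0566  0.2365] F [0.3 0.2 0.7] w 0.602 g 0.0
 x [-0.154  0.988 -0.   ] y [0.988 0.154 0.   ] z [ 0.  0. -1.]
 shift cm [28.92 19.21 10.65]
 turn deg [0.   0.   0.25]
```

Call:
move_arm --pt "3.2 2.13 0 0 0 0.25 0.2" --pt "3.21 2.13 0 0 0 0 0.2" --pt "3.21 2.13 0 0 0 0 0.2" --pt "3.21 2.13 0 0 0 0 0.2" --pt "3.21 2.13 0 0 0 0 0.2" --pt "3.21 2.13 0 0 0 0 0.2" --pt "3.21 2.13 0 0 0 0 0.2" --pt "3.21 2.13 0 0 0 0 0.2" --pt "3.21 2.13 0 0 0 0 0.2" --pt "0 0 3 0 0 0 0.2" --pt "0 0 3 0 0 0 0.2" --pt "0 0 3 0 0 0 0.2" --pt "0 0 1.5 0 0 0 0.2" --pt "0 0 0 0 0 0 0.2" --pt "0 0 0 0 0 0 0.2"

```text
time: 7.62
tool_pos: [0.594, 0.2576, 0.1309]
tool_rot: [-0.0, 0.651, 0.759, -0.001]
contact_force: [0.0, -0.2, 0.6]
gripper_width: 0.6
grasp_force: 0.0
```

```bash
python3 -c "
from h import *
from plant import manip
rel([.5938,.2587,.056])
f=manip.grab_frame('side')
print(proj(f,[.5938,.2587,.055]))
a=cv2.resize(f['img'][150:300,150:320],None,fx=4,fy=4,interpolation=3)
cv2.imwrite('pics/g.png',a)"
```

```text
t 7.62 pos [0.594  0.2576 0.1309] F [ 0.  -0.2  0.6] w 0.600 g 0.0
 x [-0.152  0.988 -0.   ] y [ 0.988  0.152 -0.001] z [-0.001 -0.    -1.   ]
 shift cm [0.11 0.01 7.49]
[192.10731904 260.55184194]
```

View pics/g.png

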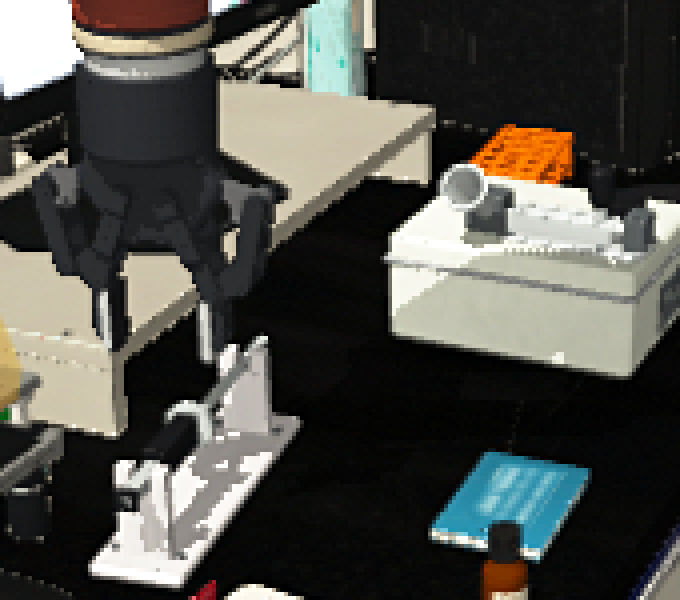

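The knob at (600,185) is now next to the keeper, so the bolt is home. The open jaws, around (105..205,330), straddle the rod grip at (172,440). Next I descend and grip.

Call:
move_arm --pt "0.1 0 2 0 0 0 0.2" --pt "0 0 2 0 0 0 0.2" --pt "0 0 2 0 0 0 0.2" --pt "0 0 1.3 0 0 0 0.2" --pt "0 0 0 0 0 0 0.2" --pt "0 0 0 0 0 0 -1" --pt "0 0 0 0 0 0 -1" --pt "0 0 0 0 0 0 -1" --pt "0 0 0 0 0 0 -1" --pt "0 0 0 0 0 0 -1" --pt "0 0 0 0 0 0 -1" --pt "0 0 0 0 0 0 -1"

```text
time: 8.67
tool_pos: [0.5944, 0.2591, 0.0608]
tool_rot: [0.0, 0.651, 0.759, 0.0]
contact_force: [-4.8, -1.7, 6.8]
gripper_width: 0.152
grasp_force: 60.1
```

Call:
move_arm --pt "0 0 -0.5 0 0 0 -1" --pt "0 0 -1 0 0 0 -1" --pt "0 0 -2 0 0 0 -1" --pt "0 0 -3 0 0 0 -1" --pt "0 0 -4 0 0 0 -1" --pt "0 0 -4 0 0 0 -1" --pt "0 0 -3 0 0 0 -1" --pt "0 0 -1.5 0 0 0 -1" --pt "0 0 0 0 0 0 -1" --pt "0 0 0 0 0 0 -1"

```text
time: 9.5
tool_pos: [0.5943, 0.2589, 0.2486]
tool_rot: [0.0, 0.651, 0.759, 0.001]
contact_force: [-0.0, -0.3, -2.6]
gripper_width: 0.151
grasp_force: 59.1
```

```bash
python3 -c "
from h import *
from plant import manip
rel()
f=manip.grab_frame('side');g=manip.grab_frame('top')
for n,p in (('tip',[.6166,.11,.244]),('collar',[.5985,.229,.244]),('tail',[.584,.323,.244])): print(n,proj(f,p).round(1),proj(g,p).round(1))
a=cv2.resize(f['img'][130:280,130:280],None,fx=4,fy=4,interpolation=3)[:,:395]
a=cv2.resize(f['img'][110:260,120:250],None,fx=4,fy=4,interpolation=3)[:,:400]
a=cv2.resize(f['img'][140:260,120:220],None,fx=4,fy=4,interpolation=3)
b=cv2.resize(g['img'][110:230,170:270],None,fx=4,fy=4,interpolation=3)
cv2.imwrite('pics/l.png',np.hstack([a,b]))"
```

```text
t 9.50 pos [0.5943 0.2589 0.2486] F [-0.  -0.3 -2.6] w 0.151 g 59.1
 x [-0.151  0.989  0.   ] y [0.989 0.151 0.001] z [ 0.001  0.    -1.   ]
tip [212.5 163.2] [251.6 167.5]
collar [192.6 178.6] [211.  174.5]
tail [173.9 193.2] [178.9 180.1]
```

View pics/l.png

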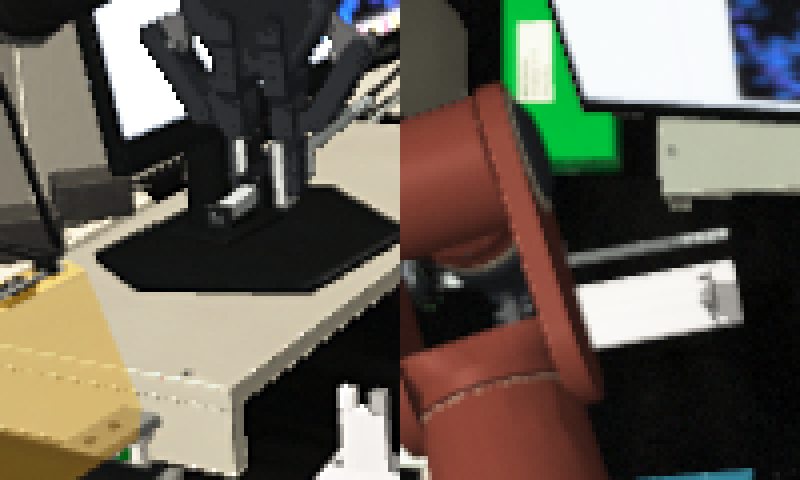

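The top crop puts the rod tip at (328,235), full-frame (252,168.7), close to the predicted spot. The side crop puts it at (370,95), full-frame (212.5,163.7). The rod is level in the jaws. Next I compute the pre-insertion pose.

```bash
cat >> h.py <<'E'
yt=np.radians(.5);Rz=Rn.from_euler('z',yt).as_matrix()
AX=Rz@[0,np.cos(np.radians(35)),np.sin(np.radians(35))];Yx=Rz@[1.,0,0]
RI=np.c_[AX,Yx,np.cross(AX,Yx)]
MOUTH=np.array([.5293,-.0115,.131]);OFF=np.array([-.030,0,.005])
def ins(d): # TCP position with the collar d metres out of the mouth
    return MOUTH+AX*d-RI@OFF
E
python3 -c "
from h import *
rel(ins(.15),RI)
from plant import manip
q=manip.state()['tool_rot'];R=Rn.from_quat([*q[1:],q[0]])
print(ins(.15),RI.T@(ins(.15)-manip.state()['tool_pos'])*100)
g=manip.grab_frame('top');print(plane(g,252,168.7,.243))"
```

```text
t 9.60 pos [0.5929 0.2584 0.2449] F [-0.2 -0.6 -1.6] w 0.152 g 59.1
 x [-0.151  0.989 -0.001] y [ 0.989  0.151 -0.005] z [-0.005 -0.001 -1.   ]
 shift cm [-11.41  -8.3    0.71]
 turn deg [-2.78 35.    7.85]
[0.52803832 0.13307398 0.23833952] [-10.59579623  -6.5917212   -6.61763363]
[0.61317058 0.1090991  0.243     ]
```

Call:
move_arm --pt "0 0 0 -0.46 5.83 1.31 -1" --pt "0 0 0 -0.46 5.83 1.31 -1" --pt "0 0 0 -0.46 5.83 1.31 -1" --pt "0 0 0 -0.46 5.83 1.31 -1" --pt "0 0 0 -0.46 5.83 1.31 -1" --pt "0 0 0 -0.46 5.83 1.31 -1" --pt "0 -1.32 -1.32 0 0 0 -1" --pt "-1.5 -1.32 -1.32 0 0 0 -1" --pt "-2 -1.32 -1.32 0 0 0 -1" --pt "-2 -1.32 -1.32 0 0 0 -1" --pt "-2 -1.32 -1.32 0 0 0 -1" --pt "-1 0 0 0 0 0 -1" --pt "0 0 0 0 0 0 -1" --pt "0 0 0 0 0 0 -1" --pt "0 0 0 0 0 0 -1"

```text
time: 10.9
tool_pos: [0.529, 0.1514, 0.2522]
tool_rot: [-0.213, 0.671, 0.678, 0.213]
contact_force: [0.1, 0.4, -0.4]
gripper_width: 0.151
grasp_force: 59.2
```

```bash
python3 -c "
from h import *
from plant import manip
rel(ins(.15),RI)
f=manip.grab_frame('side');g=manip.grab_frame('top')
s=manip.state();q=s['tool_rot'];M=Rn.from_quat([*q[1:],q[0]]).as_matrix()
for n,x in (('tip',-.15),('collar',-.03),('tail',.065)):
  p=s['tool_pos']+M@[x,0,.005];print(n,p.round(3),proj(f,p).round(1),proj(g,p).round(1))
print('mouth',proj(f,MOUTH).round(1),proj(g,MOUTH).round(1))
a=cv2.resize(f['img'][130:230,215:295],None,fx=5,fy=5,interpolation=3)
b=cv2.resize(g['img'][155:255,250:330],None,fx=5,fy=5,interpolation=3)
cv2.imwrite('pics/p.png',np.hstack([a,b]))"
```

```text
t 10.90 pos [0.529  0.1514 0.2522] F [ 0.1  0.4 -0.4] w 0.151 g 59.2
 x [-0.009  0.818  0.575] y [1.    0.009 0.003] z [-0.003  0.575 -0.818]
 shift cm [-2.3  -0.12  0.08]
 turn deg [ 0.12 -0.09  0.1 ]
tip [0.531 0.032 0.163] [258.3 189.6] [279.5 199.7]
collar [0.53  0.13  0.232] [241.  175.2] [245.6 197.7]
tail [0.529 0.208 0.286] [224.6 161.6] [216.1 196. ]
mouth [265.7 195.8] [293.4 201.2]
```

View pics/p.png

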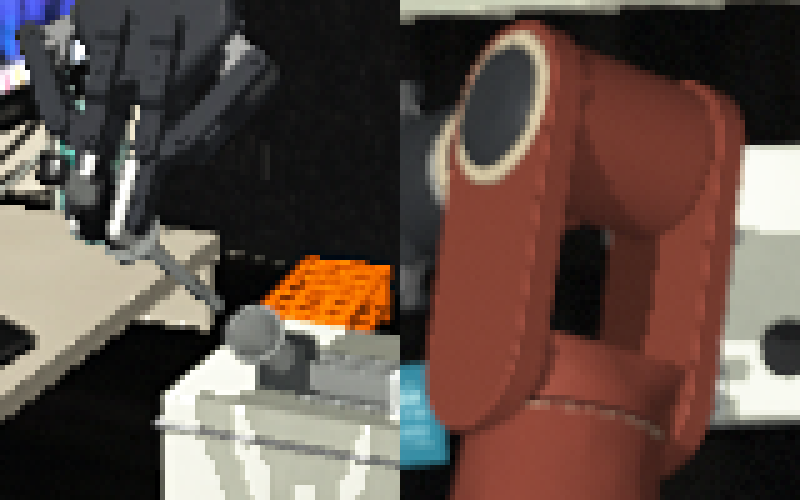

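The side crop shows the tip at (221,303), in line with the mouth at (256,332). Both are offset from their predictions by the same sub-pixel to 1 px amount. I advance in short calls and watch the force.

Call:
move_arm --pt "-1.5 -0.1 0 0 0 0 -1" --pt "-2 0 0 0 0 0 -1" --pt "-1.5 0 0 0 0 0 -1" --pt "-1 0 0 0 0 0 -1" --pt "-0.5 0 0 0 0 0 -1" --pt "-0.3 0 0 0 0 0 -1" --pt "0 0 0 0 0 0 -1" --pt "0 0 0 0 0 0 -1"

```text
time: 11.67
tool_pos: [0.529, 0.0955, 0.2146]
tool_rot: [-0.212, 0.671, 0.678, 0.214]
contact_force: [-0.2, 0.8, -0.4]
gripper_width: 0.149
grasp_force: 59.2
```

```bash
python3 -c "
from h import *
rel(ins(.0),RI)"
```

```text
t 11.67 pos [0.529  0.0955 0.2146] F [-0.2  0.8 -0.4] w 0.149 g 59.2
 x [-0.01   0.818  0.575] y [1.    0.009 0.005] z [-0.001  0.575 -0.818]
 shift cm [-10.56  -0.1    0.2 ]
 turn deg [ 0.23 -0.07  0.19]
```

Call:
move_arm --pt "-0.4 0 0 0 0 0 -1" --pt "-0.4 0 0 0 0 0 -1" --pt "-0.4 0 0 0 0 0 -1" --pt "0 0 0 0 0 0 -1" --pt "0 0 0 0 0 0 -1"

```text
time: 12.08
tool_pos: [0.5288, 0.0851, 0.207]
tool_rot: [-0.213, 0.671, 0.677, 0.214]
contact_force: [0.9, 0.5, -0.4]
gripper_width: 0.153
grasp_force: 59.2
```

Call:
move_arm --pt "-0.4 0 0 0 0 0 -1" --pt "-0.4 0 0 0 0 0 -1" --pt "-0.4 0 0 0 0 0 -1" --pt "-0.4 0 0 0 0 0 -1" --pt "0 0 0 0 0 0 -1"

```text
time: 12.5
tool_pos: [0.5288, 0.0716, 0.1973]
tool_rot: [-0.213, 0.671, 0.677, 0.213]
contact_force: [0.9, 0.1, -0.1]
gripper_width: 0.148
grasp_force: 59.2
```

```bash
python3 -c "
from h import *
rel(ins(.0),RI)"
```

```text
t 12.50 pos [0.5288 0.0716 0.1973] F [ 0.9  0.1 -0.1] w 0.148 g 59.2
 x [-0.008  0.819  0.574] y [1.    0.008 0.003] z [-0.002  0.574 -0.819]
 shift cm [-7.61 -0.03  0.15]
 turn deg [ 0.18 -0.06  0.07]
```

Call:
move_arm --pt "-0.5 0 0 0 0 0 -1" --pt "-0.5 0 0 0 0 0 -1" --pt "-0.5 0 0 0 0 0 -1" --pt "-0.5 0 0 0 0 0 -1" --pt "0 0 0 0 0 0 -1"

```text
time: 12.92
tool_pos: [0.529, 0.0551, 0.1857]
tool_rot: [-0.213, 0.671, 0.677, 0.213]
contact_force: [-0.3, 0.4, -1.1]
gripper_width: 0.153
grasp_force: 59.2
```

Call:
move_arm --pt "-0.5 0 0 0 0 0 -1" --pt "-0.5 0 0 0 0 0 -1" --pt "-0.5 0 0 0 0 0 -1" --pt "-0.5 0 0 0 0 0 -1" --pt "-0.4 0 0 0 0 0 -1" --pt "0 0 0 0 0 0 -1"

```text
time: 13.42
tool_pos: [0.5292, 0.0356, 0.1721]
tool_rot: [-0.213, 0.671, 0.677, 0.213]
contact_force: [0.7, -0.6, -0.8]
gripper_width: 0.153
grasp_force: 59.2
```

```bash
python3 -c "
from h import *
rel(ins(.0),RI)"
```

```text
t 13.42 pos [0.5292 0.0356 0.1721] F [ 0.7 -0.6 -0.8] w 0.153 g 59.2
 x [-0.008  0.818  0.575] y [1.    0.008 0.003] z [-0.002  0.575 -0.818]
 shift cm [-3.21 -0.04  0.16]
 turn deg [ 0.19 -0.07  0.08]
```

Call:
move_arm --pt "-0.5 0 0 0 0 0 -1" --pt "-0.5 0 0 0 0 0 -1" --pt "-0.5 0 0 0 0 0 -1" --pt "-0.4 0 0 0 0 0 -1" --pt "-0.3 0 0 0 0 0 -1" --pt "0 0 0 0 0 0 -1" --pt "0 0 0 0 0 0 -1"

```text
time: 14.0
tool_pos: [0.5296, 0.018, 0.16]
tool_rot: [-0.213, 0.671, 0.677, 0.214]
contact_force: [-0.4, -0.1, -0.8]
gripper_width: 0.152
grasp_force: 59.2
```

Call:
move_arm --pt "-0.2 0 0 0 0 0 -1" --pt "-0.2 0 0 0 0 0 -1" --pt "-0.2 0 0 0 0 0 -1" --pt "0 0 0 0 0 0 -1" --pt "0 0 0 0 0 0 -1"

```text
time: 14.42
tool_pos: [0.5297, 0.0132, 0.1566]
tool_rot: [-0.212, 0.671, 0.678, 0.214]
contact_force: [0.4, 0.4, -0.3]
gripper_width: 0.153
grasp_force: 59.2
```

```bash
python3 -c "
from h import *
rel(ins(.0),RI)"
```

```text
t 14.42 pos [0.5297 0.0132 0.1566] F [ 0.4  0.4 -0.3] w 0.153 g 59.2
 x [-0.01   0.818  0.575] y [1.    0.009 0.004] z [-0.001  0.575 -0.818]
 shift cm [-0.49 -0.06  0.18]
 turn deg [ 0.21 -0.07  0.14]
```

Now 2 mm at a time until the collar makes contact.

Call:
move_arm --pt "-0.15 0 0 0 0 0 -1" --pt "-0.15 0 0 0 0 0 -1" --pt "0 0 0 0 0 0 -1" --pt "0 0 0 0 0 0 -1"

```text
time: 14.75
tool_pos: [0.5297, 0.0107, 0.1549]
tool_rot: [-0.212, 0.671, 0.678, 0.214]
contact_force: [0.4, -0.3, -0.4]
gripper_width: 0.153
grasp_force: 59.2
```

Call:
move_arm --pt "-0.1 0 0 0 0 0 -1" --pt "-0.1 0 0 0 0 0 -1" --pt "0 0 0 0 0 0 -1" --pt "0 0 0 0 0 0 -1"

```text
time: 15.08
tool_pos: [0.5297, 0.0091, 0.1538]
tool_rot: [-0.212, 0.671, 0.678, 0.214]
contact_force: [-1.5, 0.3, -0.6]
gripper_width: 0.151
grasp_force: 59.2
```

Call:
move_arm --pt "-0.1 0 0 0 0 0 -1" --pt "-0.1 0 0 0 0 0 -1" --pt "0 0 0 0 0 0 -1" --pt "0 0 0 0 0 0 -1"

```text
time: 15.42
tool_pos: [0.5298, 0.0084, 0.1534]
tool_rot: [-0.213, 0.67, 0.678, 0.214]
contact_force: [-0.8, 5.5, 3.0]
gripper_width: 0.148
grasp_force: 59.1
```

Call:
move_arm --pt "-0.1 0 0 0 0 0 -1" --pt "-0.1 0 0 0 0 0 -1" --pt "0 0 0 0 0 0 -1" --pt "0 0 0 0 0 0 -1"

```text
time: 15.75
tool_pos: [0.5298, 0.0083, 0.1534]
tool_rot: [-0.215, 0.669, 0.678, 0.216]
contact_force: [-2.2, 10.7, 7.6]
gripper_width: 0.153
grasp_force: 59.2
```

The collar has stopped on the mouth: 13 N along the axis and no further travel. Next I draw the rod out.

Call:
move_arm --pt "0.5 0 0 0 0 0 -1" --pt "1 0 0 0 0 0 -1" --pt "1 0 0 0 0 0 -1" --pt "1 0 0 0 0 0 -1" --pt "1 0 0 0 0 0 -1" --pt "1 0 0 0 0 0 -1" --pt "1 0 0 0 0 0 -1" --pt "1 0 0 0 0 0 -1" --pt "1 0 0 0 0 0 -1" --pt "1.5 0 0 0 0 0 -1" --pt "1.5 0 0 0 0 0 -1" --pt "1.5 0 0 0 0 0 -1" --pt "1.5 0 0 0 0 0 -1" --pt "1.5 0 0 0 0 0 -1" --pt "1 0 0 0 0 0 -1" --pt "0.5 0 0 0 0 0 -1" --pt "0 0 0 0 0 0 -1" --pt "0 0 0 0 0 0 -1" --pt "0 0 0 0 0 0 -1"

```text
time: 17.33
tool_pos: [0.5279, 0.1488, 0.2514]
tool_rot: [-0.213, 0.671, 0.677, 0.213]
contact_force: [0.1, 0.1, -0.8]
gripper_width: 0.149
grasp_force: 59.1
```

```bash
python3 -c "
from h import *
x=Rz@[0,1.,0];y=Yx;L=np.c_[x,y,[0,0,-1.]]
T=np.array([.4218,.1594,.155])-L@[-.15,0,.005]
rel(T,L)
from plant import manip
print(T,L.T@(T-manip.state()['tool_pos'])*100)"
```

```text
t 17.33 pos [0.5279 0.1488 0.2514] F [ 0.1  0.1 -0.8] w 0.149 g 59.1
 x [-0.009  0.819  0.574] y [1.    0.008 0.003] z [-0.002  0.574 -0.819]
 shift cm [  8.   -10.64  16.72]
 turn deg [ 2.000e-01 -3.505e+01  3.000e-02]
[0.42049102 0.30939429 0.16      ] [ 16.15572072 -10.60024679   9.13704303]
```

Call:
move_arm --pt "0 0 0 0 -5.8 0 -1" --pt "0 0 0 0 -5.8 0 -1" --pt "0 0 0 0 -5.8 0 -1" --pt "0 0 0 0 -5.8 0 -1" --pt "0 0 0 0 -5.8 0 -1" --pt "0 0 0 0 -6 0 -1" --pt "2 -1 1 0 0 0 -1" --pt "2.3 -1.6 1.3 0 0 0 -1" --pt "2.3 -1.6 1.3 0 0 0 -1" --pt "2.3 -1.6 1.3 0 0 0 -1" --pt "2.3 -1.6 1.3 0 0 0 -1" --pt "2.3 -1.6 1.3 0 0 0 -1" --pt "2 -1.1 1 0 0 0 -1" --pt "0.7 -0.5 0.6 0 0 0 -1" --pt "0 0 0 0 0 0 -1" --pt "0 0 0 0 0 0 -1" --pt "0 0 0 0 0 0 -1" --pt "0 0 0 0 0 0 -1" --pt "0 0 0 0 0 0 -1"

```text
time: 18.92
tool_pos: [0.4222, 0.3097, 0.1616]
tool_rot: [0.002, 0.705, 0.71, 0.003]
contact_force: [0.1, -0.5, 0.4]
gripper_width: 0.15
grasp_force: 59.1
```

```bash
python3 -c "
from h import *
from plant import manip
rel([.4205,.3094,.16])
f=manip.grab_frame('side');g=manip.grab_frame('top')
s=manip.state();q=s['tool_rot'];M=Rn.from_quat([*q[1:],q[0]]).as_matrix()
for n,x in (('tip',-.15),('collar',-.03),('tail',.065)):
  p=s['tool_pos']+M@[x,0,.005];print(n,p.round(3),proj(f,p).round(1),proj(g,p).round(1))
a=cv2.resize(f['img'][170:320,200:320],None,fx=4,fy=4,interpolation=3)[:,:400]
b=cv2.resize(g['img'][170:320,190:350][:,:100],None,fx=4,fy=4,interpolation=3)
cv2.imwrite('pics/e.png',np.hstack([a[:600],b]))"
```

```text
t 18.92 pos [0.4222 0.3097 0.1616] F [ 0.1 -0.5  0.4] w 0.150 g 59.1
 x [-0.007  1.     0.002] y [1.    0.007 0.006] z [ 0.006  0.002 -1.   ]
 shift cm [-0.03 -0.17  0.16]
tip [0.423 0.16  0.156] [277.6 216.7] [238.6 235.6]
collar [0.422 0.28  0.156] [255.4 237.8] [199.7 236.7]
tail [0.421 0.375 0.156] [234.3 257.7] [168.9 237.5]
```

View pics/e.png

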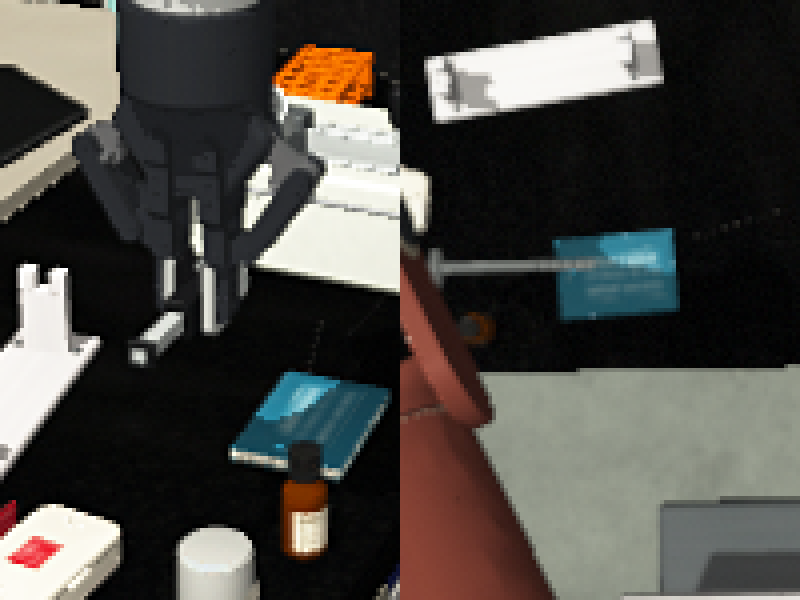

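The top crop shows the rod tip at (600,266), over the pad centre at (616,274), with the rod level. The bystanders have not moved. I'm handing in.

```bash
python3 -c "
from plant import manip
print(manip.job_done())"
```

```text
the job is handed in; nothing more can be done
None
```

I handed the job in at about 19 s with the bolt home, the rod pushed in to its collar stop (13 N) and drawn out, and the rod held level with its tip about 15.6 cm above the pad; no verdict came back.

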